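# Seat a lens barrel in a sprung V saddle and hold it pressed

### The arm

A 6-joint arm with a two-finger parallel gripper is mounted at the origin on the work surface. World frame = base frame: x ahead of the robot, y to its left, z up, the work surface at z = 0. Lengths are in m, angles in rad, forces in N, time in s.
With the tool pointing down it reaches from about 0.4 to 0.925 m from the base axis. Payload 3.4 kg.
Tool frame: the origin (TCP) lies midway between the tips of the shut fingers; the grasp point (between the pads) lies 19 mm behind it; z points along the fingers, y is the direction in which the jaws open and shut (so a half turn about z gives the same grasp; the last joint's range is limited). The gripper opens to 85 mm and grips with 20 to 120 N. Pads are 22 mm wide; open, the fingers measure 114 mm over their backs; the gripper's body (76 mm by 85 mm) begins 54 mm behind the grasp point. The pads swing forward as they close: fully open they stand 13 mm farther back than shut.
Start: joints at [-1.341, 0.307, 1.506, -0, 1.328, -0.073], TCP at [0.172, -0.549, 0.231] pointing down, gripper open.
Joint ranges: [-3.12, 3.12], [-1.05, 2.28], [0.14, 2.33], [-1.42, 4.57], [0.1, 2.73], [-2.68, 2.68]. Speed limits (rad/s): [2.57, 2.57, 3.14, 3.14, 3.14, 3.14].

### API

Orientations are given as [roll, pitch, yaw] about the fixed x, y, z axes, in that order (R = Rz(yaw) Ry(pitch) Rx(roll)).
In Python, from bench import arm gives the robot as it stands.
- The arm moves only by the tool servo_tool, never from a script. Its argument "targets" is a list that holds one entry, the list of rows, each a list of 7 numbers: the turn, a rotation vector about the tool's x, y, z in rad, then the shift along the tool's x, y, z in cm, then the opening, from -1 (shut) to 1 (fully open). In form: [[[ax, ay, az, dx, dy, dz, claw], ...]]. A call has 1 to 5 rows; each row shifts and turns the commanded pose from where the row before left it, along the tool's axes as they then stand; what a row does not reach is not made up. A row lasts 1/8 s, in which the tool goes at most 62.5 mm and 10.7 degrees, less where a joint would pass 70% of its speed; a pose out of reach is approached as far as the arm can. A call is refused whole if a number of a shift passes 6.25 or a number of a turn 0.188, either way. A call with a gripper value outside its range is refused whole. The fingers move at their own pace and stop on an object; "grip_force" is the grip in N (left out, the last holds). Time passes only in rows, so rows that do not move let the fingers close. It gives the time, the measured TCP pose, the force and the opening at its end, in the units of the state.
- arm.state(): the state, without advancing time (a new reading comes with each control period).
- arm.get_image(name): name is "side" or "top"; returns a dict with "img" (420x560x3 uint8, blue, green, red), "range_z" (420x560 float32, m along the optical axis (not along the pixel's ray), 0 where there is no reading), "fovy" (degrees; the focal length in pixels is half the picture's height over the tangent of half this angle, whatever the lens; pixels are square), "cx", "cy" (the principal point, pixels), "view" (4x4, takes a point from world to camera coordinates). Camera axes: x right, y down, z forward; pixel columns grow to the right and rows downward; lengths in m; the calibration is good to about 2 mm. A picture is of the moment at which its call begins.
- arm.hand_in(): hands the job in, once; it reports no verdict.
The state is a dict: "t": time; "joints": joint angles; "qvel": joint speeds; "tau": joint torques, N m; "ee_pos": TCP position; "tcp_rot": TCP orientation; "wrist_force": force on the tool from outside, world axes, zero at the start; "ft_torque": the same for the moment, N m; "finger_gap": finger opening in m.
Only numpy, scipy, OpenCV 4.12 (cv2) and the standard library are available. Lean on these libraries where they do the work, as an engineer would, in place of code of your own. Each camera call takes 0.05 s, during which the arm holds its last target.

### The job

Take the lens barrel out of its blue rest and lay it in the V of the sprung saddle on the optical stand, blue-ring end towards the detector post and with about the same length of barrel sticking out beyond either end of the saddle. Then press it gently down so that it bears on both faces of the V and the saddle sinks about 6 mm on its springs without bottoming out, and finish while you are still holding it pressed like that, ready for a colleague to fit the clamp. Leave the two bottles and the jar where they stand.

Things in the scene. Friction and masses are not known exactly. Their poses are not given: they have to be found in the camera images.
- barrel: Silver-grey lens barrel, a plain cylinder 50 mm in diameter, 100 mm long, about 0.3 kg, with a blue ring near one end, three thin black bands near the other, glass in both end faces. Origin in its middle, on its axis; x runs along it towards the blue-ring end. It starts lying level in the rest, axis 45 mm above the bench.
- barrel_ring (a point): The middle of the blue ring, on the barrel's axis, 39 mm from the barrel's middle towards the ringed end (the ring itself is 10 mm wide).
- rest: Blue lens rest fixed to the bench, plate 116 x 74 x 6 mm with two notched ridges 10 mm wide, 37 mm either side of the middle, under the barrel; they reach 22 mm to either side of its axis and 32 mm above the bench; the 60 mm between them is free above the plate. Origin at the centre of the underside; x along the barrel, towards the blue ring.
- stand: Optical stand fixed to the bench, aluminium plate 220 x 90 x 12 mm; origin at the centre of its underside. x runs along the V to the detector post, a grey upright box 30 mm (x) x 56 mm, top 140 mm above the bench, near face 75 mm from the origin with a round green-glass window standing out 5 mm towards the saddle. The saddle's middle is at x = -20 mm.
- saddle_seat (a point): Where the barrel's middle lies when seated and centred in the V; 115 mm above the bench with the saddle up, sinks with it. x along the V towards the detector post, z up. The white saddle is a 90 degree V, 60 mm long, its bottom line 35.4 mm below this point; at most 22.5 mm to either side, so narrower than the barrel: fingers may straddle both. All below is as narrow down to 12 mm.
- saddle (a joint): How far the saddle is pressed down on its springs, m: 0 = up, 0.012 = bottomed on its stop. The springs are preloaded so that the barrel's weight alone does not sink it; with the barrel in, a push of about 2 to 4 N starts it moving, then 1.2 N per mm, so 6 mm takes about 9 to 11 N.
- reagent_bottle: Clear reagent bottle with an orange cap, 60 mm in diameter, 115 mm tall; origin at the centre of its underside. Leave it alone.
- amber_bottle: Amber bottle with a blue cap, 52 mm in diameter, 100 mm tall; origin at the centre of its underside. Leave it alone.
- white_jar: White plastic jar, 64 mm in diameter, 75 mm tall; origin at the centre of its underside. Leave it alone.
Mind the look-alikes: they are no part of the job. What is shaped like the barrel but green, turquoise or yellow is not meant.

How it is judged:
On the way, in this order (a step that is already met when the one before it is completed fails the run):
1. the barrel is lifted clear of its rest (height (world z) of barrel above 0.075 m and contact force between barrel and rest below 0.1 N and contact force between barrel and the fingers above 0.5 N), for 0.2 s.
2. the barrel lies in the V, right way round, touching both faces (contact force between barrel and saddle_c1 above 0.4 N and contact force between barrel and saddle_c2 above 0.4 N and x of barrel in the frame of saddle_seat between -0.012 and 0.012 m and y of barrel in the frame of saddle_seat between -0.003 and 0.003 m and z of barrel in the frame of saddle_seat between -0.004 and 0.004 m and angle between the x axis of barrel and the x axis of saddle_seat, either way round below 0.07 rad and x of barrel_ring in the frame of saddle_seat above 0.02 m), for 0.2 s.
At the end, for the whole second after the job is handed in: Barrel in the V: centred within 12 mm lengthwise, 3 mm sideways, 4 mm in height, parallel within 4 degrees, blue ring towards the post; saddle 3 to 9 mm down; each V face carries 2.5 to 25 N; gripper on the barrel with over 2 N; barrel still; bottles and jar within 20 mm of their start (x of barrel in the frame of saddle_seat between -0.012 and 0.012 m and y of barrel in the frame of saddle_seat between -0.003 and 0.003 m and z of barrel in the frame of saddle_seat between -0.004 and 0.004 m and angle between the x axis of barrel and the x axis of saddle_seat, either way round below 0.07 rad and x of barrel_ring in the frame of saddle_seat above 0.02 m and value of joint saddle between 0.003 and 0.009 m and contact force between barrel and saddle_c1 between 2.5 and 25 N and contact force between barrel and saddle_c2 between 2.5 and 25 N and contact force between barrel and the fingers above 2 N and linear speed of barrel below 0.01 m/s and contact force between barrel and rest below 0.1 N and distance of each of reagent_bottle, amber_bottle, white_jar from where it was at the start of the episode below 0.02 m); the arm keeps its last pose, push and grip.
It fails at once if a bottle or the jar is pushed away or tipped (distance of any of reagent_bottle, amber_bottle, white_jar from where it was at the start of the episode above 0.025 m or angle between any of reagent_bottle, amber_bottle, white_jar's own z axis and vertical above 0.3 rad).
It fails at once if the barrel is slammed or crushed into the V (over 50 N on a face) (contact force between barrel and saddle_c1 above 50 N or contact force between barrel and saddle_c2 above 50 N).
It also fails if it takes over 45 s, if anything falls off the work surface, if the arm or the gripper's body presses on something with over 40 N, if the wrist force passes 120 N, or if a joint passes its speed limit or range.

## Working session

There is one attempt and no reset: what is moved stays moved. The work goes in short steps, Python scripts to look and compute and a tool call to move; the robot and the scene stay as the last step left them, time stands still between calls to the robot, and variables do not carry over. Pictures are saved under pics/ and viewed, and the job is handed in when it is done.

Besides the shell and the picture viewer there is one more tool, called after "Request:" in YAML: its name, and indented under it one key for each argument. servo_tool: Moves the arm, as the interface text tells. Its arguments: {"type":"object","properties":{"targets":{"type":"array"},"grip_force":{"type":"number"}},"required":["targets"]}

```bash
ls; mkdir -p pics; cat > h.py <<'E'
import numpy as np, cv2
from bench import arm
def get(n):
    d=arm.get_image(n); np.savez('%s.npz'%n,**d); return d
def load(n): return dict(np.load('%s.npz'%n))
def K(d):
    f=d['img'].shape[0]/2/np.tan(np.radians(float(d['fovy']))/2); return f,float(d['cx']),float(d['cy'])
def ray(d,u,v):
    f,cx,cy=K(d); T=np.linalg.inv(d['view']); c=np.array([(u-cx)/f,(v-cy)/f,1.])
    return T[:3,3],T[:3,:3]@c
def onplane(d,u,v,z):
    o,r=ray(d,u,v); return o+r*(z-o[2])/r[2]
def cloud(d):
    f,cx,cy=K(d); z=d['range_z']; v,u=np.mgrid[:z.shape[0],:z.shape[1]]
    P=np.stack([(u-cx)/f*z,(v-cy)/f*z,z],-1); T=np.linalg.inv(d['view'])
    return P@T[:3,:3].T+T[:3,3]
E
python3 - <<'E'
from h import *
for n in('side','top'):
    d=get(n); cv2.imwrite('pics/%s0.png'%n,d['img']); print(n,d['fovy'],d['cx'],d['cy'],np.linalg.inv(d['view']).round(3))
print(arm.state())
E
```

```text
pics
side 56.36478187592405 273.1029179829904 206.14771735964146 [[ 0.999 -0.015  0.034  0.514]
 [-0.037 -0.473  0.88  -0.654]
 [ 0.002 -0.881 -0.473  0.492]
 [ 0.     0.     0.     1.   ]]
top 48.1348029255639 269.679589078447 207.81300672340763 [[ 0.016 -0.998  0.062  0.464]
 [-1.    -0.015  0.008  0.054]
 [-0.007 -0.062 -0.998  1.09 ]
 [ 0.     0.     0.     1.   ]]
{'t': 0.1, 'joints': array([-1.34047092e+00,  3.07497507e-01,  1.50749859e+00, -8.94514368e-06,
        1.32838980e+00, -7.35364548e-02]), 'qvel': array([ 2.84025431e-04, -3.02191714e-04, -4.23154178e-03,  2.15513790e-03,
       -6.57024703e-04, -5.08176169e-05]), 'tau': array([ 4.89545218e-04, -4.58529210e+01, -2.52606851e+01, -1.21533435e-04,
        5.60277316e-03, -1.04852242e-05]), 'ee_pos': array([ 0.17186109, -0.54808993,  0.23049019]), 'tcp_rot': array([-3.13980362e+00, -1.23093610e-04,  3.03863904e-01]), 'wrist_force': array([ 0.34362208,  0.7280209 , -0.24945415]), 'ft_torque': array([-0.00319925,  0.02670555,  0.07316483]), 'finger_gap': 0.08540294727139056}
```

View pics/side0.png

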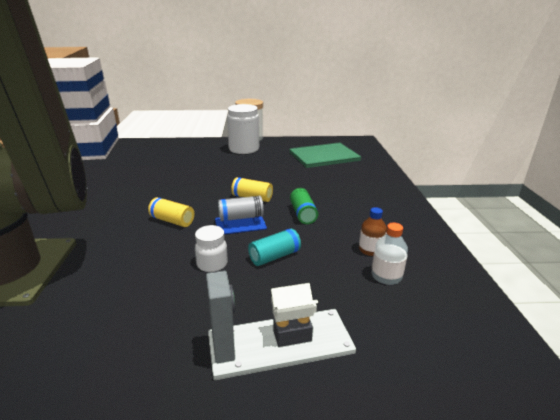

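View pics/top0.png

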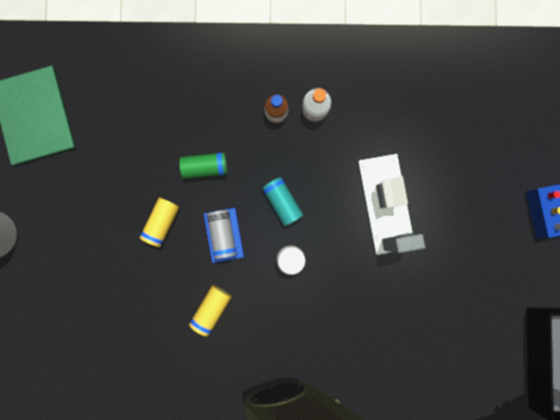

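Candidates: the silver barrel in the blue rest at top (222,234) / side (240,210). The look-alikes are yellow at top (159,222) and (210,311), green (203,166) and turquoise (283,202). Only the first is silver, has black bands and sits in a blue rest. I'll confirm with a crop and measure.

```bash
python3 - <<'E'
from h import *
t=load('top'); s=load('side')
a=cv2.resize(t['img'][190:280,180:270],(400,400),interpolation=cv2.INTER_CUBIC)
b=cv2.resize(t['img'][145:265,345:435],(300,400),interpolation=cv2.INTER_CUBIC)
cv2.imwrite('pics/crop1.png',np.hstack([a,b]))
a=cv2.resize(s['img'][180:240,200:290],(390,260),interpolation=cv2.INTER_CUBIC)
b=cv2.resize(s['img'][260:380,200:360],(400,300),interpolation=cv2.INTER_CUBIC)
c=np.zeros((300,790,3),np.uint8);c[:260,:390]=a;c[:,390:]=b
cv2.imwrite('pics/crop2.png',c)
C=cloud(t);hsv=cv2.cvtColor(t['img'],cv2.COLOR_BGR2HSV)
# depth sanity
print('bench',C[300,300],C[100,150])
H,S,V=[hsv[...,i].astype(int) for i in range(3)]
vv,uu=np.mgrid[:420,:560]
box=(uu>195)&(uu<250)&(vv>200)&(vv<270)
bl=box&(H>100)&(H<130)&(S>150)&(V>60)&(C[...,2]<.02)
print('rest px',bl.sum(),C[bl].mean(0),cv2.minAreaRect(C[bl][:,:2].astype(np.float32)))
br=box&(C[...,2]>.05)
p=C[br];print('barrel',br.sum(),p.max(0),p.min(0))
print(cv2.minAreaRect(p[:,:2].astype(np.float32)))
box=(uu>345)&(uu<440)&(vv>140)&(vv<265)
for lo,hi in((.006,.02),(.02,.07),(.07,.125),(.13,.15)):
    m=box&(C[...,2]>lo)&(C[...,2]<hi); p=C[m]
    if len(p)>5: print(lo,hi,len(p),np.median(p,0),cv2.minAreaRect(p[:,:2].astype(np.float32)))
print(np.round(C[175:225:5,375:415:4,2]*1000).astype(int))
E
```

```text
bench [ 0.32038077 -0.01056874 -0.00241163] [ 0.78275972  0.34951771 -0.00218431]
rest px 543 [0.46354434 0.15821486 0.00484421] ((0.4668996334075928, 0.1688888669013977), (0.11691208183765411, 0.0766267403960228), 11.230822563171387)
barrel 1031 [0.52195836 0.20016494 1.08997887] [0.41799669 0.05404481 0.05015652]
((0.477870911359787, 0.12640617787837982), (0.1007257029414177, 0.13611270487308502), 11.52668571472168)
0.006 0.02 2552 [ 0.53700048 -0.19270791  0.01118628] ((0.5372727513313293, -0.18866407871246338), (0.23079471290111542, 0.1277957409620285), 11.58588981628418)
0.02 0.07 221 [ 0.54496602 -0.18966005  0.04292746] ((0.5136301517486572, -0.198188915848732), (0.1518278270959854, 0.023471936583518982), 6.3501996994018555)
0.07 0.125 738 [ 0.55901959 -0.20220506  0.09048457] ((0.5182406306266785, -0.2084125578403473), (0.15594875812530518, 0.048297882080078125), 8.013392448425293)
0.13 0.15 423 [ 0.45650265 -0.22044214  0.13906537] ((0.4586833119392395, -0.22157712280750275), (0.03368741273880005, 0.05723506212234497), 10.740514755249023)
[[  10   11   10   12    8   10   12    2    0   -1]
 [  10   11   97   87   79   86   94   -2   -2   -1]
 [  10   44   99   90   75   87   91   93    1    3]
 [  13   42   76   94   79   84 1090   99    0   -4]
 [  14   32   44   91   85   86   91   96    0   -3]
 [  14   26   45   98   88   84   90   93   -1   -1]
 [  12   16   43 1090   89   80   12   12   -2   -5]
 [  13   10   10   12   12   14   11   12    8   -5]
 [   9   10   11   11   12   10   15   12   12    1]
 [  11   14   11   11   14   10    9   12   15    0]]
```

View pics/crop1.png

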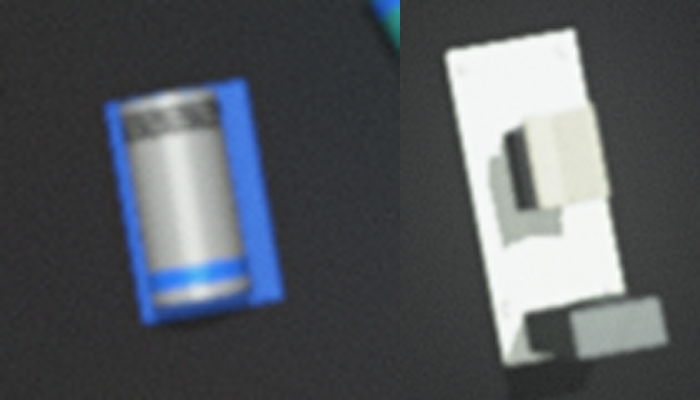

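View pics/crop2.png

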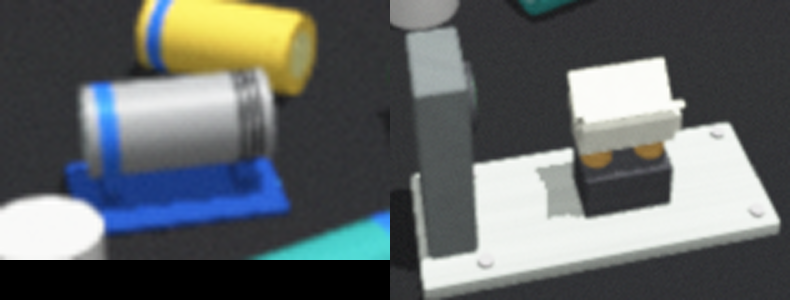

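```bash
python3 - <<'E'
from h import *
t=load('top');s=load('side')
img=cv2.resize(t['img'],None,fx=4,fy=4,interpolation=cv2.INTER_CUBIC)
hsv=cv2.cvtColor(img,cv2.COLOR_BGR2HSV).astype(int);H,S,V=hsv[...,0],hsv[...,1],hsv[...,2]
def roi(m,u0,v0,u1,v1):
    o=np.zeros_like(m);o[4*v0:4*v1,4*u0:4*u1]=m[4*v0:4*v1,4*u0:4*u1];return o
def big(m):
    n,l,st,_=cv2.connectedComponentsWithStats(m.astype(np.uint8));k=1+np.argmax(st[1:,4]);return (l==k)
def px(a): return (np.asarray(a,float)+.5)/4-.5
def pts(m,z):
    c=max(cv2.findContours(m.astype(np.uint8),cv2.RETR_EXTERNAL,cv2.CHAIN_APPROX_NONE)[0],key=len)[:,0]
    return np.array([onplane(t,*px(p),z) for p in c])[:,:2].astype(np.float32)
# rest + barrel blob
m=roi((S>120)&(H>95)&(H<130)&(V>50),195,200,250,270);m=big(m)
P=pts(m,.006);r=cv2.minAreaRect(P);print('rest',r)
cv2.imwrite('pics/m1.png',m.astype(np.uint8)[800:1080,780:1000]*255)
# stand
g=roi((V>150)&(S<60),350,140,440,270);print('stand',cv2.minAreaRect(pts(big(g),.012)))
cv2.imwrite('pics/m2.png',V.astype(np.uint8)[580:1080,1400:1760])
gs=roi(V>195,350,140,440,270)
# HSV at a few points
for n,(u,v) in dict(plate=(365,165),post=(405,242),sl=(386,190),sr=(398,190),bar=(222,235)).items():
    print(n,hsv[4*v,4*u])
E
```

```text
rest ((0.4671606123447418, 0.1682203710079193), (0.11948876827955246, 0.07776211202144623), 11.224696159362793)
stand ((0.5458279848098755, -0.20619037747383118), (0.21992650628089905, 0.09452124685049057), 10.812583923339844)
plate [ 75   2 243]
post [ 83  13 175]
sl [ 35  14 235]
sr [ 34  17 227]
bar [ 70   3 227]
```

View pics/m2.png

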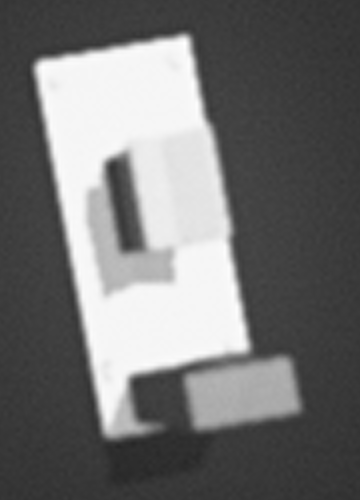

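```bash
python3 - <<'E'
from h import *
t=load('top');s=load('side')
f=lambda u,v,z:onplane(t,350+(u+.5)/4-.5,145+(v+.5)/4-.5,z)
TL,TR,BL=f(37,62,.012),f(190,36,.012),f(104,438,.012)
print('plate',TL,TR,BL,np.linalg.norm(TL-TR),np.linalg.norm(TL-BL)); c=(TR+BL)/2; d=BL-TL
yaw=np.arctan2(d[1],d[0]);print('centre',c,np.degrees(yaw))
e=np.array([np.cos(yaw),np.sin(yaw)]);print('seat from plate',c[:2]-.02*e)
for n,a,b in(('pts V top/bot',(163,133),(183,248)),):
    A,B=f(*a,.0796),f(*b,.0796);print(n,A,B,np.linalg.norm(A-B),(A+B)/2,np.degrees(np.arctan2(*(B-A)[1::-1])))
R=f(208,123,.102),f(232,238,.102);L=f(130,142,.102),f(147,252,.102)
print('rims',R,L,sum(R+L)/4,np.linalg.norm(R[0]-L[0]),np.linalg.norm(R[0]-R[1]))
Pc=[f(*p,.14) for p in((186,376),(291,356),(301,409),(191,431))]
pc=sum(Pc)/4;print('post',pc,np.linalg.norm(Pc[0]-Pc[1]),np.linalg.norm(Pc[1]-Pc[2]),'seat from post',pc[:2]-.11*e)
# side view cloud
C=cloud(s);vv,uu=np.mgrid[:420,:560]
hs=cv2.cvtColor(s['img'],cv2.COLOR_BGR2HSV)
# plate line of points high in saddle
m=(uu>265)&(uu<325)&(vv>280)&(vv<330)&(C[...,2]>.07)&(C[...,2]<.12)
print('saddle side',m.sum(),np.percentile(C[m],[2,50,98],axis=0))
m=(uu>205)&(uu<240)&(vv>270)&(vv<295)&(C[...,2]>.125)
print('post side',m.sum(),np.median(C[m],0))
m=(uu>215)&(uu<270)&(vv>195)&(vv<225)&(C[...,2]>.045)&(C[...,2]<.1)
print('barrel side',m.sum(),np.percentile(C[m],[2,50,98],axis=0))
# barrel from top: cloud points with z>.06
C=cloud(t);m=(uu>195)&(uu<250)&(vv>200)&(vv<270)&(C[...,2]>.055)&(C[...,2]<.085);print('barrel top',m.sum(),np.median(C[m],0),cv2.minAreaRect(C[m][:,:2].astype(np.float32)),np.percentile(C[m][:,2],[50,95]))
E
```

```text
plate [ 0.64417587 -0.14184244  0.012     ] [ 0.66060053 -0.23000424  0.012     ] [ 0.42864283 -0.18081908  0.012     ] 0.08967871996168782 0.21902892083693276
centre [ 0.54462168 -0.20541166  0.012     ] -169.74950563017362
seat from plate [ 0.56430246 -0.20185262]
pts V top/bot [ 0.5952192  -0.19759263  0.0796    ] [ 0.53320307 -0.20830533  0.0796    ] 0.0629345880100732 [ 0.56421114 -0.20294898  0.0796    ] -170.19941013226807
rims (array([ 0.59796184, -0.21571514,  0.102     ]), array([ 0.53732027, -0.22819817,  0.102     ])) (array([ 0.58726833, -0.17463879,  0.102     ]), array([ 0.52926593, -0.18360535,  0.102     ])) [ 0.56295409 -0.20053936  0.102     ] 0.04244546913360091 0.06191305453611037
post [ 0.45644814 -0.22229003  0.14      ] 0.053863707253805466 0.026961820428126084 seat from post [ 0.56469244 -0.20271531]
saddle side 1232 [[ 0.53193616 -0.22712176  0.07521485]
 [ 0.56148246 -0.20117726  0.0872355 ]
 [ 0.59256537 -0.18245696  0.10023072]]
post side 521 [ 0.45584183 -0.2246903   0.14093606]
barrel side 703 [[0.42210044 0.13527517 0.04578185]
 [0.47021844 0.15091563 0.06252892]
 [0.51912693 0.17653904 0.07179679]]
barrel top 929 [0.46884221 0.16773183 0.06617626] ((0.4692082703113556, 0.16897442936897278), (0.10068905353546143, 0.04593326523900032), 11.158224105834961) [0.06617626 0.0713139 ]
```

```bash
python3 - <<'E'
from h import *
t=load('top');s=load('side')
img=cv2.resize(t['img'],None,fx=4,fy=4,interpolation=cv2.INTER_CUBIC)[780:1080,780:1000]
cv2.imwrite('pics/rest.png',cv2.resize(img,None,fx=2,fy=2))
img=cv2.resize(s['img'][260:380,200:360],None,fx=5,fy=5,interpolation=cv2.INTER_CUBIC)
cv2.imwrite('pics/ss.png',img)
E
```

```text
(no output)
```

View pics/rest.png

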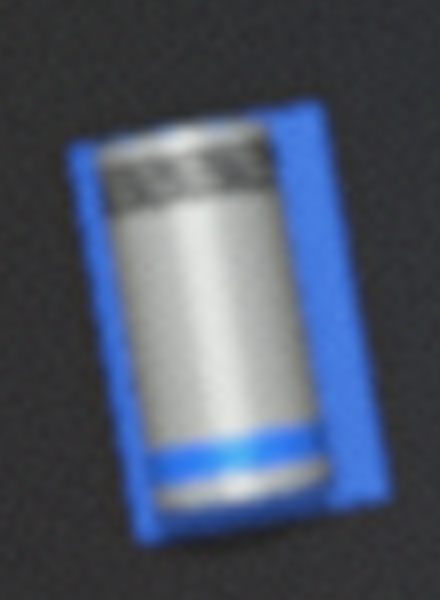

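View pics/ss.png

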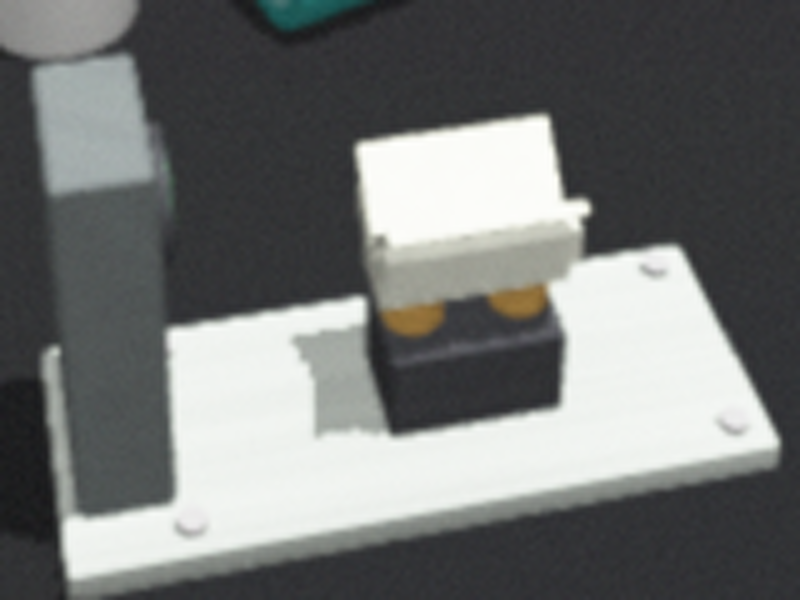

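Confirmed: the crop shows the silver barrel with its blue ring towards low x and the black bands at the far end. The post is also at the low-x end of the stand, so no flip is needed.

| Item | Position (x, y) | Line direction |
|---|---|---|
| Barrel | (0.468, 0.168) | 11.2° |
| Seat | (0.564, -0.2025) | about 10.2° |

The measured sizes match the given ones. I'll travel there at height.

Request:
servo_tool:
  targets:
    - [[0,0,0.109,0,0,0,1],[0,0,0,5.2,-2.3,0,1],[0,0,0,5.2,-2.3,0,1],[0,0,0,5.2,-2.3,0,1],[0,0,0,5.2,-2.3,0,1]]
  grip_force: 60

```text
t: 0.72
ee_pos: [0.3593, -0.4169, 0.231]
tcp_rot: [-3.141, 0.0, 0.194]
wrist_force: [0.3, -0.2, -0.2]
finger_gap: 0.0853
```

Request:
servo_tool:
  targets:
    - [[0,0,0,5.2,-2.3,0,1],[0,0,0,5.2,-2.3,0,1],[0,0,0,0.0,-5.5,0,1],[0,0,0,1,-5.5,0,1],[0,0,0,1,-5.5,0,1]]

```text
t: 1.35
ee_pos: [0.4386, -0.1853, 0.2308]
tcp_rot: [-3.141, 0.001, 0.194]
wrist_force: [1.8, 0.5, -0.1]
finger_gap: 0.0855
```

Request:
servo_tool:
  targets:
    - [[0,0,0,1.6,-5.7,0,1],[0,0,0,1.6,-5.7,0,1],[0,0,0,1.6,-5.7,0,1],[0,0,0,1.6,-5.7,0,1],[0,0,0,1.6,-5.7,0,1]]

```text
t: 1.98
ee_pos: [0.462, 0.1098, 0.2312]
tcp_rot: [3.141, 0.0, 0.195]
wrist_force: [0.7, 0.2, 0.3]
finger_gap: 0.0856
```

Request:
servo_tool:
  targets:
    - [[0,0,0,1.7,-5.6,0,1],[0,0,0,0,0,4,1],[0,0,0,0,0,4,1],[0,0,0,0,0,0,1],[0,0,0,0,0,0,1]]

```text
t: 2.6
ee_pos: [0.4689, 0.1662, 0.1521]
tcp_rot: [-3.142, -0.001, 0.194]
wrist_force: [-1.0, -0.3, -0.3]
finger_gap: 0.0857
```

```bash
python3 - <<'E'
from h import *
s=arm.state();print(s['ee_pos'],s['tcp_rot'],s['joints'],s['wrist_force'])
for n in('side','top'):
    d=get(n)
    cv2.imwrite('pics/%s1.png'%n,d['img'])
E
```

```text
[0.46890814 0.16620286 0.15213307] [-3.14151460e+00 -8.85016496e-04  1.94463682e-01] [2.55685237e-01 2.78054426e-01 1.77681968e+00 2.68541456e-05
 1.08583041e+00 1.63200534e+00] [-1.01886517 -0.2693027  -0.30109308]
```

View pics/side1.png

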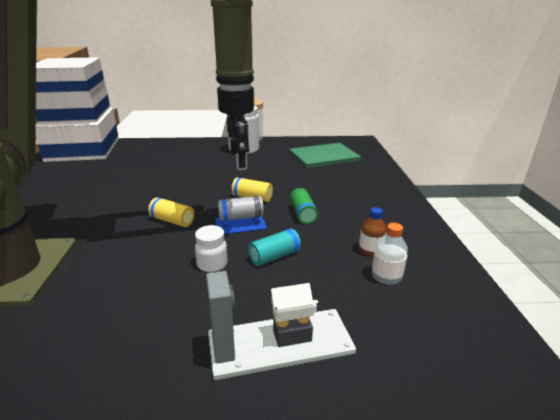

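View pics/top1.png

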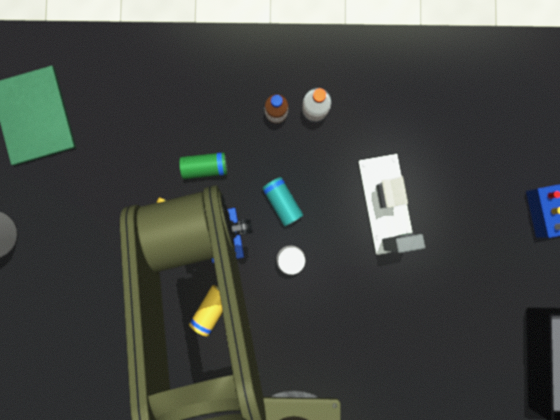

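Request:
servo_tool:
  targets:
    - [[0,0,0,0,-0.2,4,1],[0,0,0,0,0,4,1],[0,0,0,0,0,3,1],[0,0,0,0,0,2,1],[0,0,0,0,0,0,1]]

```text
t: 3.32
ee_pos: [0.4681, 0.1679, 0.0213]
tcp_rot: [3.142, 0.001, 0.194]
wrist_force: [0.2, 0.2, 0.3]
finger_gap: 0.0855
```

Request:
servo_tool:
  targets:
    - [[0,0,0,0,0,0,0.2],[0,0,0,0,0,0,0],[0,0,0,0,0,0,-0.4],[0,0,0,0,0,0,-0.4],[0,0,0,0,0,0,-0.4]]

```text
t: 3.95
ee_pos: [0.4691, 0.1681, 0.023]
tcp_rot: [3.141, -0.003, 0.195]
wrist_force: [-1.1, -1.9, 6.1]
finger_gap: 0.0487
```

```bash
python3 - <<'E'
from h import *
s=arm.state();print(s['ee_pos'],s['tcp_rot'],s['finger_gap'],s['wrist_force'],s['ft_torque'])
d=get('side');cv2.imwrite('pics/side2.png',cv2.resize(d['img'][140:260,170:310],(700,600),interpolation=cv2.INTER_CUBIC))
E
```

```text
[0.46910831 0.16812402 0.02300319] [ 3.14123416 -0.00327743  0.19511946] 0.04866782973112165 [-1.1060355  -1.88476617  6.1178987 ] [-0.2955474   0.02460924  0.00830043]
```

View pics/side2.png

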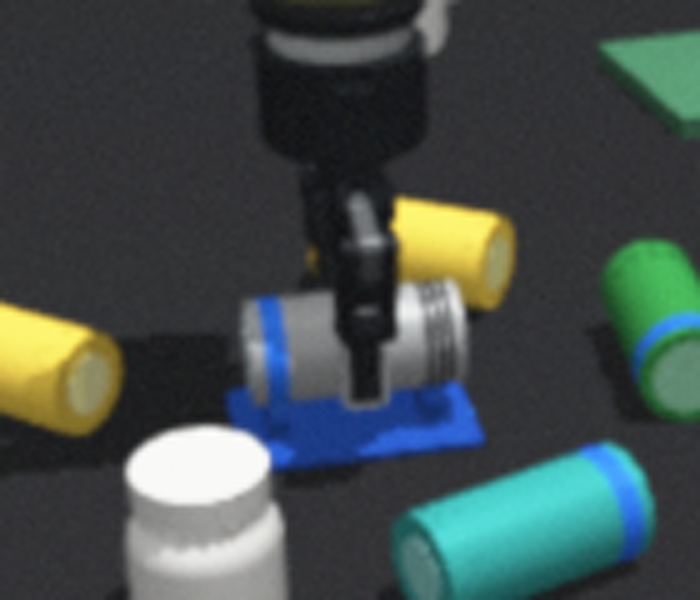

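The jaws are on the barrel between the ridges, with a 48.7 mm gap. I'll lift it.

Request:
servo_tool:
  targets:
    - [[0,0,0,0,0,0,-0.4],[0,0,0,0,0,-2,-0.4],[0,0,0,0,0,-4,-0.4],[0,0,0,0,0,-4,-0.4],[0,0,0,0,0,-4,-0.4]]

```text
t: 4.62
ee_pos: [0.4674, 0.168, 0.1631]
tcp_rot: [-3.142, -0.0, 0.195]
wrist_force: [0.3, 1.0, -2.5]
finger_gap: 0.0482
```

Request:
servo_tool:
  targets:
    - [[0,0,0,0,0,0,-0.4],[0,0,0,0,0,0,-0.4]]

```text
t: 4.88
ee_pos: [0.4669, 0.1679, 0.161]
tcp_rot: [3.142, 0.001, 0.195]
wrist_force: [-0.6, -0.4, -3.0]
finger_gap: 0.048
```

```bash
python3 - <<'E'
from h import *
s=arm.state();print(s['t'],s['ee_pos'],s['tcp_rot'],s['finger_gap'],s['wrist_force'],s['ft_torque'],s['joints'])
d=get('side');cv2.imwrite('pics/side3.png',cv2.resize(d['img'][100:220,170:310],(700,600),interpolation=cv2.INTER_CUBIC))
E
```

```text
4.875 [0.46694818 0.16789268 0.16099427] [3.14153373e+00 6.91466765e-04 1.94794393e-01] 0.048022012270567314 [-0.5862894 -0.3934035 -2.985084 ] [-0.03470161  0.04208968 -0.02906805] [ 2.60023477e-01  2.66980613e-01  1.76629309e+00 -1.53352997e-05
  1.10901279e+00  1.63603223e+00]
```

View pics/side3.png

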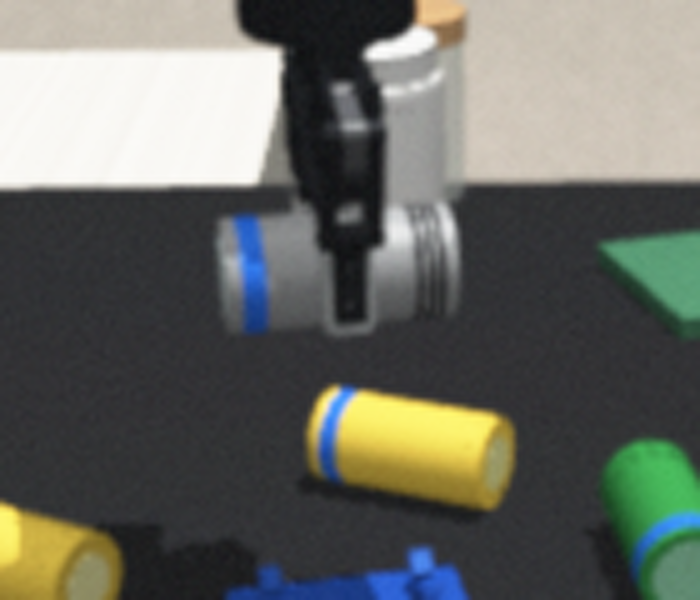

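Request:
servo_tool:
  targets:
    - [[0,0,0.017,0,0,0,-0.4],[0,0,0,0.3,4,0,-0.4],[0,0,0,0.4,4.9,0,-0.4],[0,0,0,0.4,4.9,0,-0.4],[0,0,0,0.4,4.9,0,-0.4]]

```text
t: 5.55
ee_pos: [0.5153, -0.0146, 0.16]
tcp_rot: [-3.141, 0.002, 0.177]
wrist_force: [0.6, 0.3, -2.4]
finger_gap: 0.0485
```

Request:
servo_tool:
  targets:
    - [[0,0,0,0.4,4.9,0,-0.4],[0,0,0,0.4,4.9,0,-0.4],[0,0,0,0.4,4.9,0,-0.4],[0,0,0,0.3,4.7,0,-0.4],[0,0,0,0,0,0,-0.4]]

```text
t: 6.18
ee_pos: [0.5654, -0.2052, 0.1597]
tcp_rot: [3.141, 0.001, 0.173]
wrist_force: [-0.4, 1.1, -1.6]
finger_gap: 0.0487
```

Request:
servo_tool:
  targets:
    - [[0,0,0,0,0,0,-0.4],[0,0,0,0,0,0,-0.4]]

```text
t: 6.42
ee_pos: [0.5639, -0.2002, 0.1605]
tcp_rot: [-3.14, 0.002, 0.179]
wrist_force: [-0.9, 0.4, -2.2]
finger_gap: 0.0482
```

```bash
python3 - <<'E'
from h import *
s=arm.state();print(s['t'],s['ee_pos'],s['tcp_rot'],s['finger_gap'],s['wrist_force'],s['ft_torque'],s['joints'])
d=get('side');cv2.imwrite('pics/side4.png',cv2.resize(d['img'][190:380,170:370],(632,600),interpolation=cv2.INTER_CUBIC))
d=get('top');cv2.imwrite('pics/top4.png',cv2.resize(d['img'][140:270,330:450],(552,598),interpolation=cv2.INTER_CUBIC))
E
```

```text
6.425 [ 0.56390156 -0.20019312  0.16052319] [-3.14006037e+00  1.67953822e-03  1.78627698e-01] 0.04817737159656014 [-0.93641561  0.44642369 -2.19383417] [-0.00438078  0.00995813  0.02981121] [-4.11926809e-01  3.99473659e-01  1.55172832e+00  3.63220683e-04
  1.19263898e+00  9.80108623e-01]
```

View pics/side4.png

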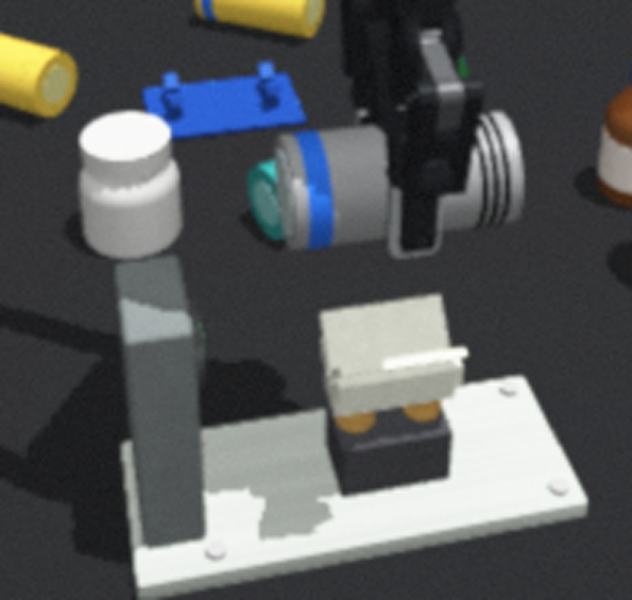

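View pics/top4.png

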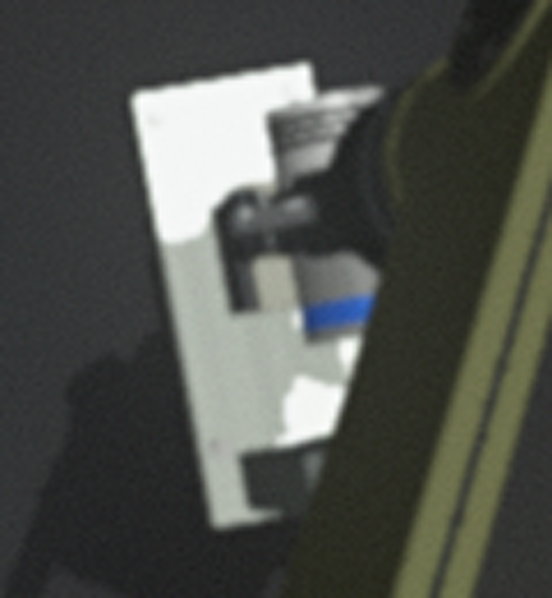

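```bash
python3 - <<'E'
from h import *
s=arm.state();print(s['t'],s['ee_pos'],s['wrist_force'])
d=load('side');C=cloud(d);vv,uu=np.mgrid[:420,:560]
a=.178;ex=-np.array([np.cos(a),np.sin(a)]);ey=np.array([np.sin(a),-np.cos(a)])
seat=np.array([.564,-.2025])
L=(C[...,:2]-seat)@ex; Y=(C[...,:2]-seat)@ey
box=(uu>250)&(uu<345)&(vv>210)&(vv<275)
V=cv2.cvtColor(d['img'],cv2.COLOR_BGR2HSV)
m=box&(C[...,2]>.13)&(C[...,2]<.22)&(abs(L)<.065)&(abs(Y)<.04)
n,l,st,_=cv2.connectedComponentsWithStats(m.astype(np.uint8));print(st)
print('barrel L',np.percentile(L[m],[0.5,2,50,98,99.5]),'Y',np.percentile(Y[m],[2,98]),'z',np.percentile(C[m][:,2],[2,98]))
# circle fit of cross-section away from the finger
for lo,hi in((.018,.05),(-.05,-.02)):
    k=m&(L>lo)&(L<hi); A=np.c_[2*Y[k],2*C[k][:,2],np.ones(k.sum())]; b=Y[k]**2+C[k][:,2]**2
    for it in range(2):
        x=np.linalg.lstsq(A,b,rcond=None)[0]
        r=np.sqrt(x[2]+x[0]**2+x[1]**2)
    # fixed radius fit
    from scipy.optimize import least_squares
    f=least_squares(lambda p:np.hypot(Y[k]-p[0],C[k][:,2]-p[1])-.025,[0,.18],loss='soft_l1',f_scale=.002)
    print(lo,hi,k.sum(),'free',x[:2],r,'fixed',f.x)
d0=get('side');C=cloud(d0);L=(C[...,:2]-seat)@ex; Y=(C[...,:2]-seat)@ey
m=(uu>265)&(uu<325)&(vv>280)&(vv<325)&(C[...,2]>.08)&(C[...,2]<.11)&(abs(Y)<.03)
print('saddle L',np.percentile(L[m],[.5,2,50,98,99.5]),'Y',np.percentile(Y[m],[2,98]))
g=(uu>260)&(uu<330)&(vv>275)&(vv<330)
print(arm.state()['ee_pos'])
E
```

```text
6.525 [ 0.56434053 -0.20026946  0.16108135] [-0.2637944   0.29450791 -2.08746915]
[[     0      0    560    420 232866]
 [   257    215     79     57   2314]
 [   294    222      5      3     13]
 [   298    233      1      1      1]
 [   306    241      6      1      6]]
barrel L [-0.0486916  -0.04710127  0.01334508  0.05173216  0.05191969] Y [-0.0284853   0.03612935] z [0.16650687 0.21342164]
0.018 0.05 858 free [-0.0016978   0.18400118] 0.024621491061066307 fixed [-0.00209342  0.18371849]
-0.05 -0.02 566 free [-0.0017435   0.18351505] 0.024607974911450864 fixed [-0.00217549  0.18329272]
saddle L [-0.02862098 -0.02769155  0.00233073  0.0310524   0.03128347] Y [-0.01851621  0.02244627]
[ 0.56451144 -0.20040287  0.16127531]
```

```bash
python3 - <<'E'
from h import *
a=.178;ex=-np.array([np.cos(a),np.sin(a)]);ey=np.array([np.sin(a),-np.cos(a)])
seat=np.array([.564,-.2025]);vv,uu=np.mgrid[:420,:560]
d=load('side');C=cloud(d);L=(C[...,:2]-seat)@ex; Y=(C[...,:2]-seat)@ey
m=(uu>265)&(uu<325)&(vv>280)&(vv<325)&(C[...,2]>.07)&(C[...,2]<.11)&(abs(Y)<.03)&(abs(L-.001)<.027)
for y in np.arange(-.024,.026,.003):
    k=m&(abs(Y-y)<.0015)
    if k.sum()>3: print(round(y,3),k.sum(),C[k][:,2].mean().round(4))
k=m&(Y>-.019)&(Y<-.002); print('far face Y+z-.0796', np.median(Y[k]+C[k][:,2]-.0796))
for sgn in(-1,1):
    q=k&(sgn*(L-.001)>.008);print(sgn,np.median(Y[q]+C[q][:,2]-.0796))
E
```

```text
-0.021 4 0.0986
-0.018 79 0.0985
-0.015 96 0.096
-0.012 101 0.0931
-0.009 92 0.0901
-0.006 105 0.0872
-0.003 101 0.084
-0.0 43 0.0825
0.012 29 0.0859
0.015 57 0.0865
0.018 241 0.0817
0.021 94 0.0959
0.024 21 0.0985
far face Y+z-.0796 0.00142608081690751
-1 0.0011518701386619284
1 0.0015928547431061438
```

Barrel and saddle centres agree lengthwise to within 1 mm. Sideways the barrel is about 3 mm off the V line, so I'll correct that, then descend.

Request:
servo_tool:
  targets:
    - [[0,0,0,0,0.3,2,-0.4],[0,0,0,0,0,2,-0.4],[0,0,0,0,0,1.5,-0.4],[0,0,0,0,0,0,-0.4],[0,0,0,0,0,0,-0.4]]

```text
t: 7.2
ee_pos: [0.5658, -0.2045, 0.1068]
tcp_rot: [3.141, -0.001, 0.178]
wrist_force: [0.2, -1.0, -2.0]
finger_gap: 0.0484
```

```bash
cat > chk.py <<'E'
from h import *
from scipy.optimize import least_squares
import sys
a=.178;ex=-np.array([np.cos(a),np.sin(a)]);ey=np.array([np.sin(a),-np.cos(a)])
seat=np.array([.564,-.2025]);vv,uu=np.mgrid[:420,:560]
d=get('side');C=cloud(d);L=(C[...,:2]-seat)@ex; Y=(C[...,:2]-seat)@ey
s=arm.state();print(s['t'],s['ee_pos'],s['tcp_rot'],s['finger_gap'],s['wrist_force'],s['ft_torque'])
zc=s['ee_pos'][2]+.022
for lo,hi in((.034,.05),(-.045,-.032)):
    k=(abs(np.hypot(Y,C[...,2]-zc)-.025)<.006)&(L>lo)&(L<hi)
    f=least_squares(lambda p:np.hypot(Y[k]-p[0],C[k][:,2]-p[1])-.025,[0,zc],loss='soft_l1',f_scale=.002)
    print(lo,k.sum(),f.x)
k=(abs(np.hypot(Y,C[...,2]-zc)-.025)<.004)&(abs(L)<.065)&(C[...,2]>zc)
print('L',np.percentile(L[k],[.5,99.5]))
cv2.imwrite('pics/'+sys.argv[1],cv2.resize(d['img'][190:380,170:370],(632,600),interpolation=cv2.INTER_CUBIC))
E
python3 chk.py c5.png
```

```text
7.25 [ 0.56598844 -0.20466585  0.10712396] [ 3.14067742e+00 -1.36083310e-03  1.78056191e-01] 0.048594260333417544 [-0.07558692 -0.26042103 -1.80774358] [ 0.02396505 -0.01773061 -0.0272908 ]
0.034 439 [0.00244656 0.12989776]
-0.045 265 [0.00241965 0.12988784]
L [-0.04986473  0.05027873]
```

View pics/c5.png

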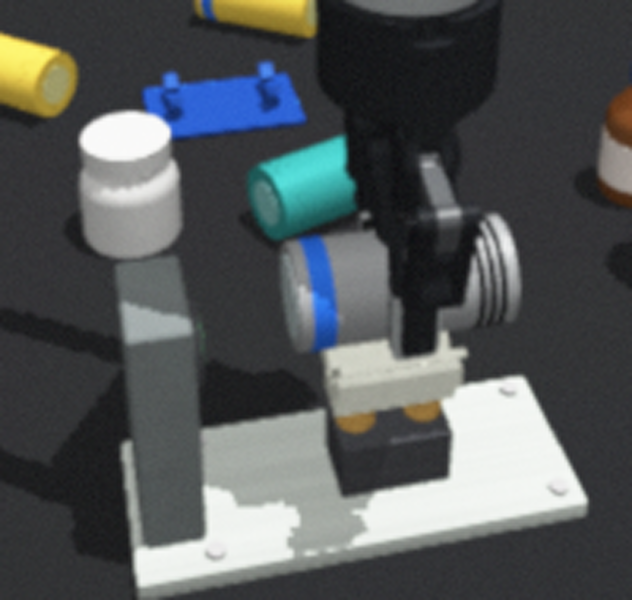

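Request:
servo_tool:
  targets:
    - [[0,0,0,-0.1,-0.1,0.5,-0.4],[0,0,0,0,0,0.4,-0.4],[0,0,0,0,0,0.2,-0.4],[0,0,0,0,0,0,-0.4],[0,0,0,0,0,0,-0.4]]

```text
t: 7.88
ee_pos: [0.5642, -0.2038, 0.0953]
tcp_rot: [3.142, -0.0, 0.178]
wrist_force: [0.6, -0.4, -2.4]
finger_gap: 0.0483
```

Request:
servo_tool:
  targets:
    - [[0,0,0,0,0,0.2,-0.4],[0,0,0,0,0,0,-0.4],[0,0,0,0,0,0,-0.4]]

```text
t: 8.25
ee_pos: [0.5644, -0.2034, 0.0937]
tcp_rot: [-3.141, -0.001, 0.178]
wrist_force: [-0.2, 2.8, 1.5]
finger_gap: 0.0484
```

```bash
python3 chk.py c6.png
```

```text
8.3 [ 0.56442683 -0.20336188  0.09363344] [-3.14141166e+00 -7.62439344e-04  1.77899508e-01] 0.048177762929836825 [0.55648159 3.08601005 2.56093207] [ 0.37980998 -0.11544468  0.04446943]
0.034 402 [0.00111125 0.11654737]
-0.045 270 [0.00100857 0.11681194]
L [-0.04840701  0.05117584]
```

Request:
servo_tool:
  targets:
    - [[0,0,0,0,-0.1,0.1,-0.4],[0,0,0,0,0,0,-0.4],[0,0,0,0,0,0,-0.4]]

```text
t: 8.68
ee_pos: [0.5644, -0.203, 0.0927]
tcp_rot: [3.141, -0.001, 0.178]
wrist_force: [1.6, 1.2, 3.7]
finger_gap: 0.0487
```

Request:
servo_tool:
  targets:
    - [[0,0,0,0,0,0.1,-0.4],[0,0,0,0,0,0,-0.4],[0,0,0,0,0,0,-0.4]]

```text
t: 9.05
ee_pos: [0.5644, -0.203, 0.0916]
tcp_rot: [3.141, -0.001, 0.178]
wrist_force: [-0.3, 1.8, 5.4]
finger_gap: 0.0484
```

Request:
servo_tool:
  targets:
    - [[0,0,0,0,-0.05,0.1,-0.4],[0,0,0,0,0,0,-0.4],[0,0,0,0,0,0.1,-0.4],[0,0,0,0,0,0,-0.4],[0,0,0,0,0,0,-0.4]]

```text
t: 9.68
ee_pos: [0.5645, -0.203, 0.0901]
tcp_rot: [3.14, -0.001, 0.178]
wrist_force: [-0.5, -0.2, 7.0]
finger_gap: 0.0488
```

```bash
python3 chk.py c7.png; python3 - <<'E'
from h import *
d=load('side');
cv2.imwrite('pics/c7b.png',cv2.resize(d['img'][260:350,250:350],None,fx=6,fy=6,interpolation=cv2.INTER_CUBIC))
E
```

```text
9.725 [ 0.56447914 -0.20299737  0.09006133] [ 3.13991011e+00 -1.23342984e-03  1.77967157e-01] 0.048451839587583624 [0.24792983 0.0381235  6.76275718] [-0.09541667 -0.03212473  0.08935399]
0.034 397 [0.00074993 0.11294197]
-0.045 271 [0.00053317 0.11310727]
L [-0.04876598  0.05104726]
```

View pics/c7b.png

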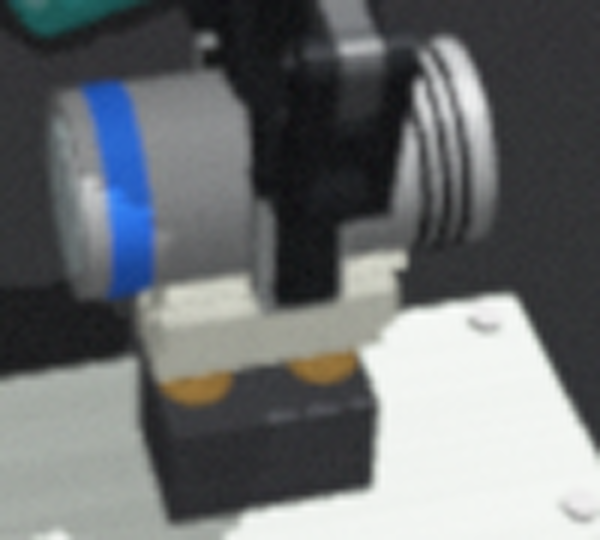

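```bash
python3 - <<'E'
from h import *
d=load('side');img0=cv2.imread('pics/side1.png');
f,cx,cy=K(d)
def gy(i): return cv2.cvtColor(i,cv2.COLOR_BGR2GRAY).astype(float)
# project near face bottom edge points
for u in (282,290,298,303,308):
    r=[]
    for i in(img0,d['img']):
        g=cv2.GaussianBlur(gy(i),(3,1),0)[300:330,u]; gr=np.diff(g); 
        k=np.argmin(gr); a=gr[max(k-1,0):k+2]; r.append(300+k+.5+ ((a[0]-a[2])/(2*(a[0]-2*a[1]+a[2]))))
    print(u,np.round(r,2))
p=np.array([.564,-.225,.085,1]);q=p+[0,0,-.006,0]
for x in(p,q):
    c=d['view']@x;print(cx+f*c[0]/c[2],cy+f*c[1]/c[2])
E
```

```text
282 [308.45 326.7 ]
290 [319.46 321.18]
298 [305.49 319.64]
303 [317.41 323.42]
308 [304.1  318.39]
295.61042583564756 312.25817127397096
295.48946671593256 315.33872433870033
```

```bash
python3 - <<'E'
from h import *
d=load('side');i0=cv2.imread('pics/side1.png').astype(int)
for u in (290,292,294,306,311):
    # blue channel: orange and dark both low
    print(u);print(i0[302:332,u,0]);print(d['img'][302:332,u,0])
E
```

```text
290
[248 248 249 248 242 219 195 193 181 156 150 148 149 148 149 149 146 127
  75  65  63  64  66  61  65  66  79  99  92  70]
[ 97  92  92 117 160 184 191 180 191 188 173 153 150 150 150 149 147 147
 135 102  67  62  65  65  62  63  63  63  62  56]
292
[249 249 249 248 237 197 187 188 175 151 147 147 148 145 148 148 143 125
  73  62  61  62  62  65  63  67  82 100  86  62]
[ 88  88  88  90  95  97 115 136 156 169 159 151 149 148 146 147 149 147
 126  83  66  64  65  63  64  63  64  63  61  52]
294
[249 249 249 247 233 194 194 184 164 152 150 151 149 148 146 148 132  93
  67  61  61  65  63  59  64  63  80  95  78  55]
[110 107 109 112 106  98 103 102 111 118 130 148 149 150 150 150 149 148
 124  70  64  66  65  63  63  64  67  76  63  50]
306
[249 247 233 194 190 183 164 147 148 146 151 148 150 148 129  88  59  59
  58  58  59  61  60  66  82  92  78  53  52  52]
[ 69  83  87  86  89  88  95 112 136 147 151 150 149 150 150 146 120  65
  59  60  56  58  61  62  61  70  70  52  49  52]
311
[248 239 200 191 186 168 151 152 149 150 151 150 152 171 214 238 238 238
 229 213 190 146 137 113 101  81  59  52  61  60]
[147 196 197 194 193 191 183 162 150 154 152 154 152 150 155 190 231 237
 230 204 166 123 109  81  82  79  56  56  58  58]
```

Both faces are engaged with the side force near zero. The saddle has sunk about 3 mm by the image (1.5 px), which agrees with Fz of about 7 N, so I need about 3 mm more.

Request:
servo_tool:
  targets:
    - [[0,0,0,0,0,0.1,-0.4],[0,0,0,0,0,0.1,-0.4],[0,0,0,0,0,0.1,-0.4],[0,0,0,0,0,0,-0.4],[0,0,0,0,0,0,-0.4]]

```text
t: 10.35
ee_pos: [0.5645, -0.203, 0.0875]
tcp_rot: [3.14, -0.001, 0.178]
wrist_force: [-0.8, 0.6, 10.1]
finger_gap: 0.0485
```

Request:
servo_tool:
  targets:
    - [[0,0,0,0,0,0,-0.4],[0,0,0,0,0,0,-0.4],[0,0,0,0,0,0,-0.4],[0,0,0,0,0,0,-0.4]]

```text
t: 10.85
ee_pos: [0.5645, -0.203, 0.0876]
tcp_rot: [3.14, -0.002, 0.178]
wrist_force: [-1.9, 0.6, 10.1]
finger_gap: 0.0485
```

```bash
python3 chk.py c8.png; python3 - <<'E'
from h import *
d=load('side');i0=cv2.imread('pics/side1.png').astype(float)
def cr(c,thr=105,a=8):
    for k in range(a,29):
        if c[k]>=thr>c[k+1] and c[k-1]>120: return k+(c[k]-thr)/(c[k]-c[k+1])
for u in (286,288,290,292,294,302,304,306):
    A=cr(i0[302:332,u,0]);B=cr(d['img'][302:332,u,0].astype(float));print(u,A,B,None if None in(A,B) else (B-A)/.513)
s=arm.state();print(s['wrist_force'],s['ft_torque'],s['qvel'].round(4))
t=get('top');cv2.imwrite('pics/top8.png',t['img'])
E
```

```text
10.9 [ 0.56449986 -0.2030155   0.08759258] [ 3.13970671e+00 -1.53530368e-03  1.77970239e-01] 0.04824393321791313 [-1.53908426  0.13005091  9.56628498] [0.00048279 0.10651337 0.13494482]
0.034 398 [0.00087597 0.11044041]
-0.045 268 [0.00065102 0.11078202]
L [-0.04874374  0.05107549]
286 18.19607843137255 20.585365853658537 4.657480355333312
288 17.547619047619047 20.307692307692307 5.380259766224676
290 17.423076923076923 20.382978723404257 5.76978908445874
292 17.384615384615383 19.675675675675677 4.466004466004471
294 16.692307692307693 19.423076923076923 5.3231369020842685
302 15.357142857142858 18.25 5.639097744360901
304 15.272727272727273 17.714285714285715 4.759373180425813
306 14.585365853658537 17.372549019607842 5.433105586645818
[-1.53908426  0.13005091  9.56628498] [0.00048279 0.10651337 0.13494482] [-0.0001 -0.0008 -0.0012 -0.0009  0.0002  0.0003]
```

View pics/c8.png

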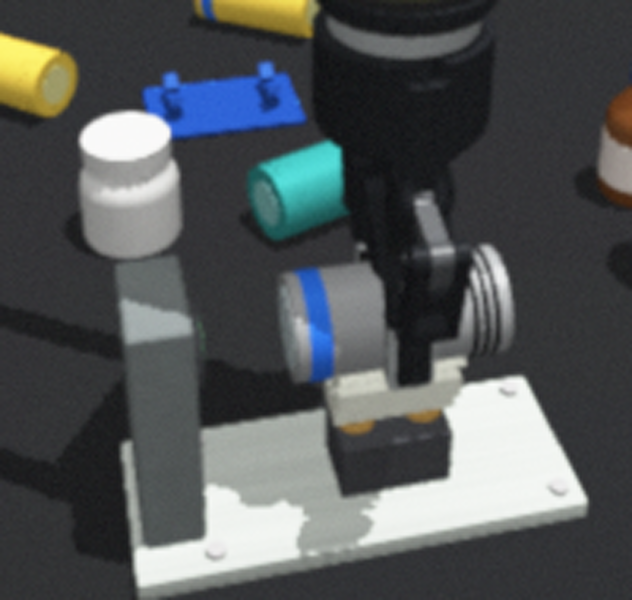

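View pics/top8.png

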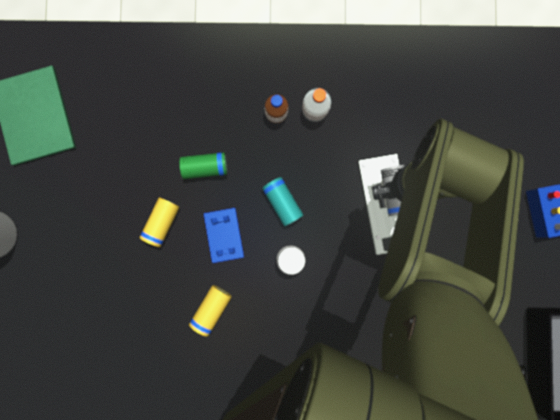

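The saddle is about 5.2 mm down at a 10 N push, and the side force is near zero. The barrel is centred lengthwise to within 1 mm, with the ring towards the post. The bottles (276,108), (317,105) and the jar (291,261) haven't moved. I'll hand in.

```bash
python3 -c "
from bench import arm
print(arm.hand_in()); s=arm.state(); print(s['t'],s['ee_pos'],s['wrist_force'],s['finger_gap'])"
```

```text
the job is handed in; nothing more can be done
None
the job is handed in; nothing more can be done
```

I lifted the silver barrel out of its blue rest and laid it in the V with the blue ring towards the detector post. I then pressed it down and handed in at about 11 s, still gripping it at 60 N. No verdict was reported.

Last checks before handing in:
- **Push:** about 10 N downwards, with side force under 1 N, so I take both V faces to be loaded about equally. I couldn't measure the force on each face directly.
- **Saddle sink:** about 5.2 mm from the images. Individual readings ran from 4.5 to 5.8 mm, and the force agrees with this.
- **Position:** centred lengthwise to about 1 mm and level along its length. Sideways, the side camera put the barrel axis within about 1 mm of the V line.
- **Bottles and jar:** they appear at the same pixels as at the start.
- **Disagreement:** the two cameras differed by about 1 mm on where the V line lies. I settled it by moving the barrel until the side force vanished.

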